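# Tighten a slotted clamp on a jeweller's bench

### The arm

A 6-joint arm with a two-finger parallel gripper is mounted at the origin on the work surface. World frame = base frame: x ahead of the robot, y to its left, z up, the work surface at z = 0. Lengths are in m, angles in rad, forces in N, time in s.
With the tool pointing down it reaches from about 0.35 to 0.925 m from the base axis. Payload 6.4 kg.
Tool frame: the origin (TCP) lies between the finger pads; the fingertips stand 22 mm ahead of it and the grasp point (between the pads) lies 3 mm ahead of it; z points along the fingers, y is the line along which they close (so a half turn about z gives the same grasp; the last joint's range is limited). The gripper opens to 85 mm and grips with 20 to 120 N. Pads are 22 mm wide; open, the fingers measure 114 mm over their backs; the gripper's body (76 mm by 85 mm) begins 54 mm behind the grasp point. The pads swing forward as they close: fully open they stand 13 mm farther back than shut.
Start: joints at [1.007, 0.245, 1.558, -0, 1.339, -0.174], TCP at [0.247, 0.601, 0.253] pointing down, gripper open.
Joint ranges: [-3.13, 3.13], [-1.02, 2.26], [0.13, 2.54], [-0.95, 4.09], [0.21, 2.88], [-2.74, 2.74]. Speed limits (rad/s): [2.57, 2.57, 3.14, 3.14, 3.14, 3.14].

### API

Orientations are given as a rotation vector (axis times angle).
In Python, from workcell import manip gives the robot as it stands. The module is installed in compiled form; this text tells all that it offers.
- The arm moves only by the tool carry_out, never from a script. Its argument "moves" is a list of rows, each a list of 7 numbers: the turn, a rotation vector about the tool's x, y, z in degrees, then the shift along the tool's x, y, z in mm, then the finger opening in mm, from 0 to 85.4. A call has 1 to 5 rows; each row shifts and turns the commanded pose from where the row before left it, along the tool's axes as they then stand; what a row does not reach is not made up. A row lasts 1/8 s, in which the tool goes at most 62.5 mm and 10.7 degrees, less where a joint would pass 70% of its speed; a pose out of reach is approached as far as the arm can. A call with a gripper value outside its range is refused whole. The fingers move at their own pace and stop on an object; "force" is the grip in N (left out, the last holds). Time passes only in rows, so rows that do not move let the fingers close. It gives the time, the measured TCP pose, the force, the opening and the grip force at its end, in the units of the state.
- manip.read_state(): the state, without advancing time (a new reading comes with each control period).
- manip.read_camera(name): name is "scene" or "top" or "wrist"; returns a dict with "image" (400x640x3 uint8, red, green, blue), "z_map" (400x640 float32, m along the optical axis (not along the pixel's ray), 0 where there is no reading), "fx", "fy", "cx", "cy" (pixels), "R" (3x3) and "t" (3): a world point X has camera coordinates R X + t; the wrist camera has in their place "hand_eye" (4x4, takes a point from camera to tool coordinates, whose origin is the TCP and whose axes are the flange's). Camera axes: x right, y down, z forward; pixel columns grow to the right and rows downward; lengths in m; the calibration is good to about 2 mm. A picture is of the moment at which its call begins: read the wrist's pose just before it.
- manip.sign_off(): hands the job in; it is judged then, once.
The state is a dict: "time_s": time; "joints": joint angles; "qd": joint speeds; "effort": joint torques, N m; "ee_pos": TCP position; "ee_rot": TCP orientation; "contact_force": force on the tool from outside, world axes, zero at the start; "ft_torque": the same for the moment, N m; "opening": finger opening in m; "grip_force": force on a finger pad.
Only numpy, scipy, OpenCV 4.12 (cv2) and the standard library are available. Lean on these libraries where they do the work, as an engineer would, in place of code of your own. Each camera call takes 0.05 s, during which the arm holds its last target. There are 200 camera calls.

### The job

Take the flat screwdriver from the wooden stand, rest its blade on the clamp's slotted brass screw and turn it lightly until it drops fully into the slot, then turn the screw clockwise with it until the sprung orange pad is squeezed about 4 mm against the brass blank, short of the end stop. Press and turn gently, touch the clamp with nothing but the screwdriver, then put the screwdriver back upright in the hole it came from and leave everything else where it is.

Things in the scene. Friction and masses are not known exactly. Their poses are not given: they have to be found in the camera images.
- driver: Large flat screwdriver hanging upright in the stand, 143 mm long, 120 g. Origin at the blade tip, +z up to the handle. Blade 14 mm wide (along x), 2.5 thick (y), 14 long; round shank 8 mm; black collar 30 mm across at z = 60-66 mm; square green handle 24 x 24 mm, flats facing x and y, z = 66-138 mm; yellow cap to 143.
- driver_tip (a point): Middle of the screwdriver's blade tip (the driver's origin). Once it is held, expect it to be up to 2 mm off from where the readings put it over the screw: if no slot is felt in a whole sweep, shift a little across the slot and sweep again. More than 18 N between blade and clamp mars the soft brass.
- stand: Fixed light-wood block 60 mm (x) by 130 mm (y), 66 mm high, origin at the centre of its underside. A square through-hole for the screwdriver near its -y end; two short stubs of needle-file handles stand at y = +28 and +50 mm, up to 84 mm above the table.
- stand_hole (a point): Centre of the mouth of the stand's hole (20 x 20 mm), on the stand's top face, 66 mm above the table. The driver hangs with its collar on this face, so its tip is then 60 mm below this point.
- clamp: Fixed bench clamp on a steel plate 90 (x) by 170 (y) by 12 mm; origin at the centre of its underside. Blue fixed jaw at the +y end, face at y = 65 mm, 48 mm high. The upright brass screw at x = 0, y = -50 mm, turned clockwise (seen from above), drives the moving jaw to +y, 5 mm per rad; 1.05 to 2.5 rad are needed in all. About 0.04 Nm of friction (0.07 with the pad squeezed); it stays where left.
- screw_top (a point): Centre of the top of the brass screw head at rest, 46 mm above the table, on its vertical axis; it does not turn. Head 24 mm across; slot right across it, 5 mm wide, 6 deep. The head is sprung: pushed, it sinks at most 2 mm, 5 N per mm. The slot's direction is not measured: at the start it is within 42 degrees of the clamp's y axis, either way.
- carriage_top (a point): Top front edge, at mid-width, of the blue moving jaw block; it advances along clamp +y as the screw turns clockwise. The job is done when it lies 18.5 mm from the clamp's origin along +y (the pad squeezed 4 mm, blank against the fixed jaw); the hard end stop is at 20 mm.
- pad: Orange pad 56 mm wide on two sprung pins in front of the moving jaw, its front face 28 mm in front of the pad's own origin along clamp +y. Free, it stands 9 mm clear of the blue block; when it meets the blank its spring (1.2 N per mm) is squeezed and this gap shrinks, to about 5 mm when done.
- blank: Brass blank 60 (x) by 33.5 (y) by 20 mm (z), 200 g, lying loose on the clamp's plate just in front of the fixed jaw; origin at the centre of its underside. It is already in its place.
- hammer: Hammer lying on the table, a bystander.
- dish: White ceramic dish 90 mm across, 35 mm high, a bystander.
- tumbler: Glass tumbler 72 mm across, 85 mm high, a bystander.
- spare: Spare brass blank 60 x 33.5 x 20 mm lying on the table, a bystander.
- jar: Small amber jar with a lid, 52 mm across, 60 mm high, a bystander.
Not all that is in view belongs to the job. Several things have the shape of the stand; the one meant has the colours described above. Leave any pink look-alike of the driver alone.

How it is judged:
By the outcome, as a careful person would: the job done as asked, in the order asked, and still so for the second after the job is handed in, with the robot touching nothing.
It also fails if it takes over 72 s, if anything falls off the work surface, if the arm or the gripper's body presses on something with over 40 N, if the wrist force passes 120 N, or if a joint passes its speed limit or range.

## Working session

There is one attempt and no reset: what is moved stays moved. The work goes in short steps, Python scripts to look and compute and a tool call to move; the robot and the scene stay as the last step left them, time stands still between calls to the robot, and variables do not carry over. Pictures are saved under pics/ and viewed, at most 10 in all, crops included, and the job is handed in when it is done.

Besides the shell and the picture viewer there is one more tool, called after ">>>" by a JSON object that holds its "op" and its "data". carry_out: Moves the arm, as the interface text tells. Its arguments: {"type":"object","properties":{"moves":{"type":"array","items":{"type":"array","items":{"type":"number"}}},"force":{"type":"number"}},"required":["moves"]}

```bash
mkdir -p pics
cat > h.py <<'E'
import numpy as np, cv2
from workcell import manip
from scipy.spatial.transform import Rotation as Ro
def st():
    s=manip.read_state(); return s
def cam(n):
    s=manip.read_state(); c=manip.read_camera(n)
    if 'R' not in c:
        H=np.array(c['hand_eye']); Rw=Ro.from_rotvec(s['ee_rot']).as_matrix()
        T=np.eye(4);T[:3,:3]=Rw;T[:3,3]=s['ee_pos'];W=T@H
        c['W']=W
    else:
        W=np.eye(4);R=np.array(c['R']);W[:3,:3]=R.T;W[:3,3]=-R.T@np.array(c['t']);c['W']=W
    return c
def cloud(c):
    z=c['z_map'];v,u=np.mgrid[:400,:640]
    P=np.stack([(u-c['cx'])/c['fx']*z,(v-c['cy'])/c['fy']*z,z],-1)
    P=P@c['W'][:3,:3].T+c['W'][:3,3]; P[z==0]=np.nan
    return P
def save(im,n): cv2.imwrite('pics/'+n+'.png',cv2.cvtColor(im,cv2.COLOR_RGB2BGR))
E
python3 - <<'E'
from h import *
import pickle
a=cam('scene');b=cam('top')
save(a['image'],'s0');save(b['image'],'t0')
pickle.dump((a,b),open('c0.pkl','wb'))
for k in 'scene','top':pass
print(b['W'],a['W'],b['fx']); print(st())
E
```

```text
[[-0.11822932 -0.97263318  0.20001632  0.33108989]
 [-0.99297255  0.11686511 -0.01865643 -0.0398403 ]
 [-0.00522907 -0.20081645 -0.97961493  1.24628168]
 [ 0.          0.          0.          1.        ]] [[-0.73314939  0.52762681 -0.429071    1.04808872]
 [ 0.6799749   0.57915084 -0.44968705  0.45137093]
 [ 0.01122989 -0.62144529 -0.78337707  1.00574828]
 [ 0.          0.          0.          1.        ]] 409.54866555513667
{'time_s': 0.1, 'joints': array([ 1.00686414e+00,  2.45737039e-01,  1.55889110e+00, -7.37497831e-06,
        1.33869083e+00, -1.74086557e-01]), 'qd': array([-7.11934006e-05, -2.43188953e-04, -4.02984313e-03, -1.12380416e-03,
       -1.46847289e-03, -2.54499071e-04]), 'effort': array([ 5.61732177e-04, -4.30669212e+01, -3.27130437e+01, -9.57169823e-05,
        2.76158520e-03,  1.03649825e-05]), 'ee_pos': array([0.24676797, 0.60083912, 0.25229562]), 'ee_rot': array([-6.08375508e-01, -3.08149433e+00,  2.53272422e-03]), 'contact_force': array([-0.01456489,  0.04551326, -0.07797589]), 'ft_torque': array([-0.02487419,  0.03816685, -0.00219526]), 'grip_force': 0.0, 'opening': 0.08530619827517556}
```

View pics/s0.png

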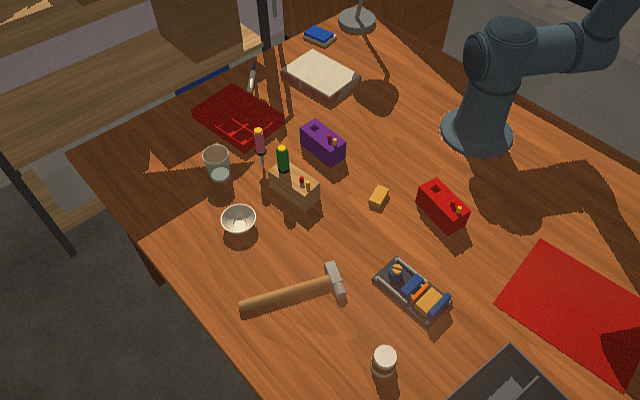

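View pics/t0.png

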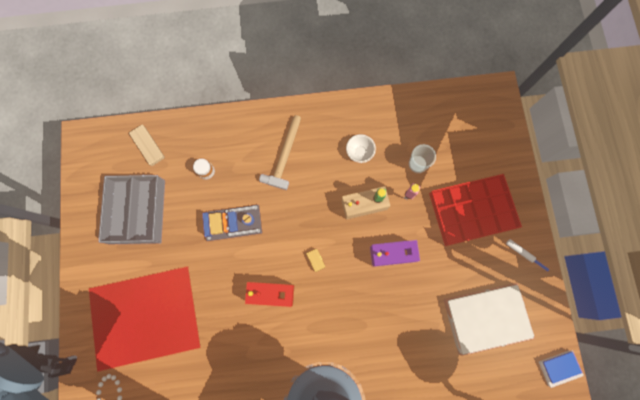

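Candidates with the stand's shape: light wood (top 366,203; scene 292,187), purple (top 395,253) and red (top 270,294). The light-wood one, holding the green, yellow-capped driver (top 381,195), fits. The pink driver (top 412,191) is the look-alike. The clamp is at top (232,222). Next I'll get rough positions and an enlarged crop to confirm.

Run:
```python
from h import *
import pickle
a,b=pickle.load(open('c0.pkl','rb'))
for n,c in(('scene',a),('top',b)):
    P=cloud(c);im=c['image'].astype(int);hsv=cv2.cvtColor(c['image'],cv2.COLOR_RGB2HSV)
    for nm,(u,v) in dict(cap=(381,190),wood=(360,204),screw=(246,218),pinkcap=(415,187),tum=(422,158)).items() if n=='top' else dict(cap=(282,149),wood=(285,185),screw=(397,268),pinkcap=(258,130)).items():
        print(n,nm,np.round(np.nanmedian(P[v-1:v+2,u-1:u+2].reshape(-1,3),0),3))
    g=(hsv[...,0]>50)&(hsv[...,0]<75)&(hsv[...,1]>120)&(hsv[...,2]>40)
    print('green',np.round(np.nanmean(P[g],0),3),g.sum(), np.round(np.nanmax(P[g],0)-np.nanmin(P[g],0),3))
    # stand top: z .06-.07 near
    s=(abs(P[...,2]-.066)<.004)&(abs(P[...,0]-.5)<.12)&(abs(P[...,1]+.13)<.12)
    q=P[s][:,:2].astype(np.float32);print('standtop',cv2.minAreaRect(q),len(q))
save(cv2.resize(a['image'][90:320,190:480],None,fx=2.6,fy=2.6,interpolation=cv2.INTER_CUBIC),'s0c')
```

```text
scene cap [ 0.564 -0.223  0.149]
scene wood [ 0.586 -0.193  0.054]
scene screw [0.549 0.164 0.045]
scene pinkcap [ 0.562 -0.322  0.143]
green [ 0.567 -0.221  0.114] 184 [0.024 0.026 0.07 ]
standtop ((0.4869050979614258, -0.18685047328472137), (0.2137676179409027, 0.12577179074287415), 0.024015359580516815) 892
top cap [ 0.565 -0.225  0.147]
top wood [ 0.55  -0.171  0.065]
top screw [0.553 0.17  0.041]
top pinkcap [ 0.565 -0.32   0.143]
top tum [ 0.685 -0.393  0.003]<stdin>:9: RuntimeWarning: Mean of empty slice
Traceback (most recent call last):
ValueError: zero-size array to reduction operation fmax which has no identity
```

```bash
cat >> h.py <<'E'
def to(target,yaw=None):
    "shift in tool mm to TCP target; rotation rotvec deg to tool-down with tool-y at world angle yaw (mod pi)"
    s=manip.read_state();R=Ro.from_rotvec(s['ee_rot']).as_matrix()
    print('now',np.round(s['ee_pos'],4),'yaw y',round(np.degrees(np.arctan2(R[1,1],R[0,1])),2),'j6',round(s['joints'][5],2),'t',s['time_s'],'F',np.round(s['contact_force'],1),'M',np.round(s['ft_torque'],3),'tilt',np.round(R[:2,2],4))
    print('shift before turn',np.round(R.T@(np.array(target)-s['ee_pos'])*1000,1))
    if yaw is not None:
        y=np.array([np.cos(yaw),np.sin(yaw),0]); 
        if y@R[:,1]<0:y=-y
        z=np.array([0,0,-1.]);D=np.column_stack([np.cross(y,z),y,z])
        print('turn',np.round(np.degrees(Ro.from_matrix(R.T@D).as_rotvec()),2),'shift after turn',np.round(D.T@(np.array(target)-s['ee_pos'])*1000,1))
E
python3 - <<'E'
from h import *
import pickle
a,b=pickle.load(open('c0.pkl','rb'))
save(cv2.resize(a['image'][90:320,190:480],None,fx=2.6,fy=2.6,interpolation=cv2.INTER_CUBIC),'s0c')
print(np.round(np.array(manip.read_camera('wrist')['hand_eye']),3))
P=cloud(b)
q=P[170:235,330:400].reshape(-1,3);q=q[abs(q[:,2]-.064)<.006]
print(cv2.minAreaRect(q[:,:2].astype(np.float32)),len(q))
q=P[195:245,195:270].reshape(-1,3);q=q[(q[:,2]>.008)&(q[:,2]<.06)]
print(cv2.minAreaRect(q[:,:2].astype(np.float32)),len(q))
to([.55,.25,.3],np.pi/2)
E
```

```text
[[ 0.    -0.966 -0.259  0.065]
 [ 1.     0.    -0.     0.001]
 [ 0.    -0.259  0.966 -0.121]
 [ 0.     0.     0.     1.   ]]
((0.5583847165107727, -0.19012227654457092), (0.06064620986580849, 0.13030606508255005), 6.526251316070557) 713
((0.5510619282722473, 0.21604467928409576), (0.09027452766895294, 0.1690652221441269), 1.6315194368362427) 1565
now [0.2468 0.6009 0.2524] yaw y 67.67 j6 -0.17 t 0.15 F [0.7 0.2 0. ] M [-0.016 -0.028 -0.045] tilt [-0.0008 -0.0013]
shift before turn [-413.8 -209.4  -47.4]
turn [ -0.08  -0.03 -22.33] shift after turn [-303.2 -350.9  -47.6]
```

View pics/s0c.png

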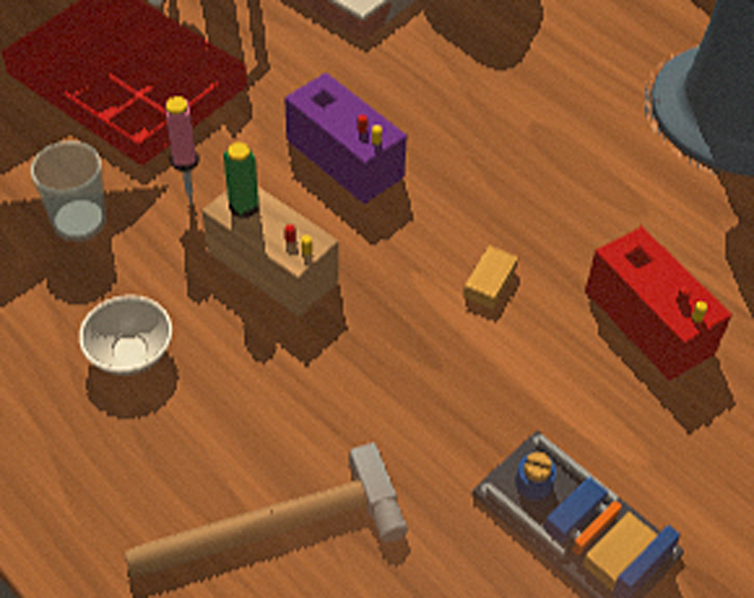

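The crop confirms it: light-wood stand at (270,245), green driver with yellow cap at (240,180). Pink look-alike stands behind at (180,130), and the clamp's screw is at (538,465). I'll move over the clamp for a wrist view.

>>> {"op": "carry_out", "data": {"moves": [[0, 0, 0, -41, -28.6, -3, 85], [0, 0, 0, -41, -28.6, -3, 85], [0, 0, 0, -41, -28.6, -3, 85], [0, 0, 0, -41, -28.6, -3, 85], [0, 0, 0, -41, -28.6, -3, 85]]}}

```text
time_s: 0.78
ee_pos: [0.3828, 0.3896, 0.2681]
ee_rot: [-0.608, -3.082, 0.0]
contact_force: [-0.4, 0.6, -0.0]
opening: 0.0853
grip_force: 0.0
```

>>> {"op": "carry_out", "data": {"moves": [[0, 0, 0, -41, -28.6, -3, 85], [0, 0, 0, -41, -28.6, -3, 85], [0, 0, 0, -41, -28.6, -3, 85], [0, 0, 0, -41, -28.6, -3, 85], [0, 0, 0, -41, -28.6, -3, 85]]}}

```text
time_s: 1.4
ee_pos: [0.5181, 0.1794, 0.2832]
ee_rot: [-0.609, -3.082, 0.0]
contact_force: [0.1, -0.1, -0.6]
opening: 0.0851
grip_force: 0.0
```

>>> {"op": "carry_out", "data": {"moves": [[0, 0, -7.4, 0, 0, 0, 85], [0, 0, -7.4, 0, 0, 0, 85], [0, 0, -7.4, 0, 0, 0, 85], [0, 0, 0, 0, 0, 0, 85]]}}

```text
time_s: 1.9
ee_pos: [0.5174, 0.1808, 0.283]
ee_rot: [-0.006, -3.141, 0.0]
contact_force: [0.5, -0.1, 0.0]
opening: 0.0851
grip_force: 0.0
```

Run:
```python
from h import *
import pickle
to([.565,-.18,.3],np.radians(90))
c=cam('wrist');save(c['image'],'w1');pickle.dump(c,open('w1.pkl','wb'));print(np.round(c['W'],3),c['fx'])
```

```text
now [0.5174 0.1808 0.283 ] yaw y 89.77 j6 -1.44 t 1.9 F [ 0.5 -0.1  0. ] M [ 0.012  0.014 -0.019] tilt [-0.0005 -0.0001]
shift before turn [ -49.  -360.6  -17. ]
turn [-0.   -0.03 -0.23] shift after turn [ -47.6 -360.8  -17. ]
[[ 0.004  0.966  0.258  0.453]
 [ 1.    -0.004 -0.001  0.182]
 [-0.     0.258 -0.966  0.404]
 [ 0.     0.     0.     1.   ]] 290.0324908802294
```

View pics/w1.png

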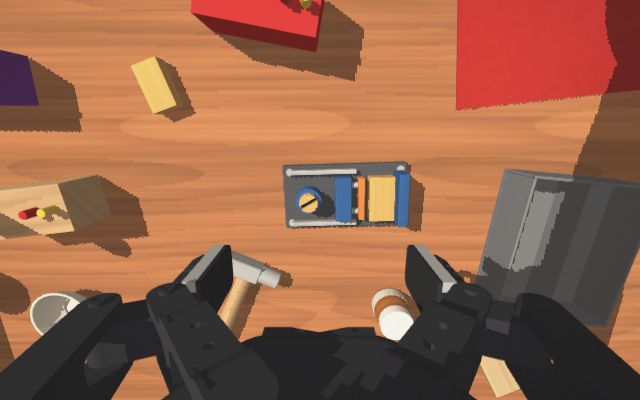

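The wrist view shows the clamp at (345,195) with the brass screw at (308,203) and its slot running from lower left to upper right. The moving jaw is at (343,200), pad at (361,200) and blank at (381,198). The hammer and jar are clear of it. Now I'll measure the screw and jaw.

```bash
cat > clamp.py <<'E'
from h import *
def clamp(c,show=None):
    P=cloud(c);hsv=cv2.cvtColor(c['image'],cv2.COLOR_RGB2HSV)
    near=(abs(P[...,0]-.55)<.06)&(abs(P[...,1]-.21)<.1)
    pl=near&(P[...,2]>.007)&(P[...,2]<.06)
    r=cv2.minAreaRect(P[pl][:,:2].astype(np.float32));print('plate',r)
    top=near&(abs(P[...,2]-.046)<.006)&(np.hypot(P[...,0]-.552,P[...,1]-.166)<.025)
    q=P[top];print('head n',len(q),'mean',q.mean(0).round(4),'circle',cv2.minEnclosingCircle(q[:,:2].astype(np.float32)))
    o=near&(hsv[...,0]<12)&(hsv[...,1]>190)&(hsv[...,2]>120);
    b=near&(hsv[...,0]>100)&(hsv[...,0]<125)&(hsv[...,1]>120)
    return P,hsv,near,o,b
E
python3 - <<'E'
from clamp import *
import pickle
c=pickle.load(open('w1.pkl','rb'))
P,hsv,near,o,b=clamp(c)
for v in (190,205):
    for u in range(325,412): print(u,v,(P[v,u]*1000).round(0)[1:],hsv[v,u]) if u%2==0 or 335<u<372 else 0
save(cv2.resize(c['image'][155:240,275:430],None,fx=5,fy=5,interpolation=cv2.INTER_CUBIC),'w1c')
E
```

```text
plate ((0.5497860312461853, 0.21688123047351837), (0.09027909487485886, 0.16904062032699585), 1.3173329830169678)
head n 256 mean [0.5507 0.1675 0.0449] circle ((0.550811767578125, 0.16772246360778809), 0.012476303614675999)
326 190 [192.  12.] [  6  13 100]
328 190 [194.  12.] [  6  13 100]
330 190 [197.  12.] [ 0 10 99]
332 190 [200.  11.] [174  13 100]
334 190 [203.  11.] [107  65 110]
336 190 [204.  35.] [107 141 164]
337 190 [205.  35.] [107 143 162]
338 190 [207.  34.] [107 143 161]
339 190 [208.  34.] [107 141 161]
340 190 [209.  35.] [107 142 163]
341 190 [211.  34.] [107 144 161]
342 190 [212.  34.] [107 144 161]
343 190 [213.  35.] [107 144 161]
344 190 [214.  34.] [107 144 161]
345 190 [216.  35.] [107 143 159]
346 190 [217.  34.] [107 141 159]
347 190 [218.  35.] [107 141 159]
348 190 [220.  34.] [107 141 159]
349 190 [221.  35.] [107 141 159]
350 190 [222.  34.] [107 143 161]
351 190 [224.  32.] [107 140 111]
352 190 [228.  11.] [115  24  64]
353 190 [229.  12.] [15  9 59]
354 190 [231.  10.] [ 0  4 59]
355 190 [232.  12.] [ 0  9 59]
356 190 [233.  12.] [ 0  9 60]
357 19
[... 2524 characters left out ...]
  33.] [ 21 134 241]
372 205 [252.  31.] [ 21 134 241]
374 205 [255.  31.] [ 20 135 239]
376 205 [257.  33.] [ 20 137 239]
378 205 [260.  33.] [ 20 137 239]
380 205 [263.  31.] [ 20 138 239]
382 205 [266.  32.] [ 20 137 239]
384 205 [269.  31.] [ 20 135 239]
386 205 [271.  31.] [ 20 136 240]
388 205 [274.  32.] [ 20 136 240]
390 205 [276.  31.] [ 20 137 238]
392 205 [279.  31.] [ 19 139 237]
394 205 [282.  32.] [ 17 131 173]
396 205 [282.  38.] [107 140 126]
398 205 [283.  46.] [107 143 141]
400 205 [285.  48.] [107 142 162]
402 205 [288.  47.] [107 142 160]
404 205 [290.  48.] [107 141 157]
406 205 [293.  47.] [107 141 154]
408 205 [295.  48.] [107 138 129]
410 205 [314.  -1.] [ 12 134 112]
```

View pics/w1c.png

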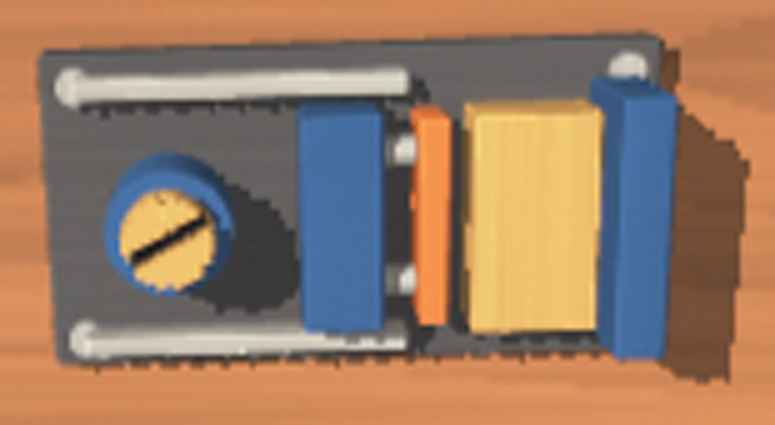

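>>> {"op": "carry_out", "data": {"moves": [[0, 0, 0, -6.1, -50.5, -2.1, 85], [0, 0, 0, -6.1, -50.5, -2.1, 85], [0, 0, 0, -6.1, -50.5, -2.1, 85], [0, 0, 0, -6.1, -50.5, -2.1, 85]]}}

```text
time_s: 2.45
ee_pos: [0.5414, -0.0226, 0.2918]
ee_rot: [0.006, 3.141, 0.0]
contact_force: [1.1, -0.4, -0.8]
opening: 0.0849
grip_force: 0.0
```

>>> {"op": "carry_out", "data": {"moves": [[0, 0, 0, -6.1, -50.5, -2.1, 85], [0, 0, 0, -6.1, -50.5, -2.1, 85], [0, 0, 0, -6.1, -50.5, -2.1, 85], [0, 0, 0, -6.1, -50.5, -2.1, 85]]}}

```text
time_s: 2.95
ee_pos: [0.5654, -0.2248, 0.3001]
ee_rot: [0.007, 3.142, 0.0]
contact_force: [0.1, -0.5, -0.3]
opening: 0.0853
grip_force: 0.0
```

>>> {"op": "carry_out", "data": {"moves": [[0, 0, 10.4, 0, 0, 0, 85], [0, 0, 10.4, 0, 0, 0, 85], [0, 0, 10.4, 0, 0, 0, 85], [0, 0, 10.4, 0, 0, 0, 85]]}}

```text
time_s: 3.45
ee_pos: [0.5654, -0.2231, 0.2999]
ee_rot: [-1.131, -2.931, -0.0]
contact_force: [-0.1, 0.6, -0.5]
opening: 0.0851
grip_force: 0.0
```

>>> {"op": "carry_out", "data": {"moves": [[0, 0, 10.4, 0, 0, 0, 85], [0, 0, 10.4, 0, 0, 0, 85], [0, 0, 10.4, 0, 0, 0, 85], [0, 0, 10.4, 0, 0, 0, 85], [0, 0, 0, 0, 0, 0, 85]]}}

```text
time_s: 4.08
ee_pos: [0.5654, -0.2231, 0.2999]
ee_rot: [-2.087, -2.347, 0.0]
contact_force: [0.3, -1.1, 0.2]
opening: 0.0852
grip_force: 0.0
```

Run:
```python
from h import *
import pickle
c=cam('wrist');save(c['image'],'w2');pickle.dump(c,open('w2.pkl','wb'))
to([.565,-.223,.13],np.radians(6.5))
P=cloud(c);hsv=cv2.cvtColor(c['image'],cv2.COLOR_RGB2HSV)
m=(abs(P[...,2]-.066)<.004)&(abs(P[...,0]-.558)<.06)&(abs(P[...,1]+.19)<.09)
print('stand',cv2.minAreaRect(P[m][:,:2].astype(np.float32)),m.sum())
m=(abs(P[...,2]-.147)<.006)&(np.hypot(P[...,0]-.565,P[...,1]+.223)<.03)
print('cap',P[m].mean(0),cv2.minAreaRect(P[m][:,:2].astype(np.float32)),m.sum())
m=(P[...,2]>.075)&(P[...,2]<.145)&(np.hypot(P[...,0]-.565,P[...,1]+.223)<.03)
print('handle',cv2.minAreaRect(P[m][:,:2].astype(np.float32)),m.sum())
```

```text
now [ 0.5654 -0.2231  0.3   ] yaw y 6.78 j6 -0.68 t 4.125 F [-0.8  1.3 -0. ] M [ 0.078 -0.044  0.029] tilt [-0.0002  0.0001]
shift before turn [ 1.0e-01 -4.0e-01  1.7e+02]
turn [-0.01 -0.01  0.28] shift after turn [  0.2  -0.4 170. ]
stand ((0.5566533803939819, -0.18973706662654877), (0.0600849874317646, 0.12933921813964844), 6.55379581451416) 4467
cap [ 0.56066161 -0.22399377  0.14699179] ((0.56068354845047, -0.22506743669509888), (0.023839572444558144, 0.023915616795420647), 83.37283325195312) 554
handle ((0.5606938600540161, -0.22532418370246887), (0.02448541857302189, 0.023898731917142868), 82.8951416015625) 407
```

View pics/w2.png

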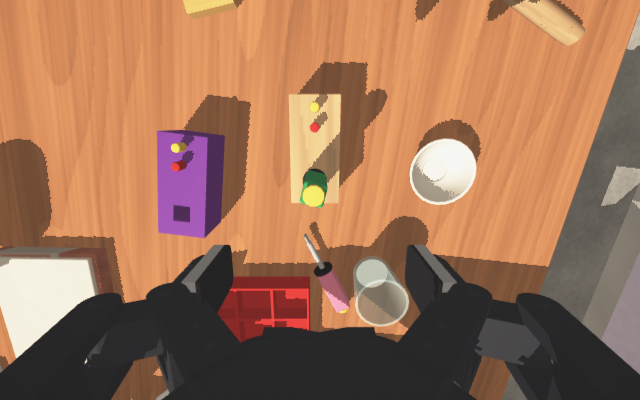

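It shows the stand at (315,150), the driver's cap at (314,195), the pink one at (325,270), the tumbler at (380,290) and the dish at (443,170). The measured cap agrees with the hole position worked out from the stand, so I'll grasp.

>>> {"op": "carry_out", "data": {"moves": [[0, 0, 0.2, -1.6, -4.9, 23, 85], [0, 0, 0, 0, 0, 50, 85], [0, 0, 0, 0, 0, 50, 85], [0, 0, 0, 0, 0, 40, 85], [0, 0, 0, 0, 0, 20, 85]], "force": 60}}

```text
time_s: 4.75
ee_pos: [0.5596, -0.2246, 0.1145]
ee_rot: [-2.088, -2.342, 0.001]
contact_force: [-0.6, -0.6, 0.1]
opening: 0.0851
grip_force: 0.0
```

>>> {"op": "carry_out", "data": {"moves": [[0, 0, 0, 0, 0, 0, 10], [0, 0, 0, 0, 0, 0, 10], [0, 0, 0, 0, 0, 0, 10], [0, 0, 0, 0, 0, 0, 10], [0, 0, 0, 0, 0, 0, 10]], "force": 60}}

```text
time_s: 5.38
ee_pos: [0.5619, -0.2261, 0.1193]
ee_rot: [2.09, 2.341, 0.001]
contact_force: [-0.5, -0.3, 6.9]
opening: 0.0251
grip_force: 58.8
```

>>> {"op": "carry_out", "data": {"moves": [[0, 0, 0, 0, 0, 0, 10], [0, 0, 0, 0, 0, 0, 10], [0, 0, 0, 0, 0, 0, 10]]}}

```text
time_s: 5.75
ee_pos: [0.5619, -0.2261, 0.1192]
ee_rot: [2.09, 2.341, 0.001]
contact_force: [-1.2, -0.0, 5.8]
opening: 0.025
grip_force: 58.8
```

Run:
```python
from h import *
to([.5607,-.2253,.117],np.radians(6.55)); s=st();print(s['opening'],s['grip_force'])
```

```text
now [ 0.5619 -0.2261  0.1192] yaw y 6.48 j6 -0.68 t 5.75 F [-1.2 -0.   5.8] M [0.12  0.135 0.016] tilt [ 0.0029 -0.0019]
shift before turn [ 0.9 -1.1  2.2]
turn [ 0.15  0.13 -0.07] shift after turn [ 0.9 -1.1  2.2]
0.02503154344969614 58.77380557358265
```

>>> {"op": "carry_out", "data": {"moves": [[0, 0, 0, 0, 0, -15, 10], [0, 0, 0, 0, 0, -35, 10], [0, 0, 0, 0, 0, -45, 10], [0, 0, 0, 0, 0, -45, 10], [0, 0, 0, 0, 0, -20, 10]]}}

```text
time_s: 6.38
ee_pos: [0.5615, -0.2258, 0.2809]
ee_rot: [2.089, 2.34, 0.001]
contact_force: [-0.3, -0.5, -2.3]
opening: 0.0248
grip_force: 59.1
```

>>> {"op": "carry_out", "data": {"moves": [[0, 0, 0, 0, 0, 0, 10], [0, 0, 0, 0, 0, 0, 10]]}}

```text
time_s: 6.62
ee_pos: [0.5598, -0.2248, 0.2745]
ee_rot: [-2.09, -2.34, 0.001]
contact_force: [-0.2, 0.3, -2.4]
opening: 0.0246
grip_force: 59.1
```

Run:
```python
from h import *
import pickle
to([.5508,.1673,.28],np.radians(119.4)); s=st();print(s['opening'],s['grip_force'])
a=cam('scene');w=cam('wrist');pickle.dump((a,w),open('g.pkl','wb'))
P=s['ee_pos']-np.array([0,0,.10]);p=np.array(a['R'])@P+np.array(a['t']);u=int(a['fx']*p[0]/p[2]+a['cx']);v=int(a['fy']*p[1]/p[2]+a['cy']);print(u,v)
A=cv2.resize(a['image'][v-40:v+40,u-40:u+40],(400,400),interpolation=cv2.INTER_CUBIC)
B=cv2.resize(w['image'][150:350,220:420],(400,400),interpolation=cv2.INTER_CUBIC)
save(np.hstack([A,B]),'g')
```

```text
now [ 0.5598 -0.2248  0.2745] yaw y 6.46 j6 -0.68 t 6.625 F [-0.2  0.3 -2.4] M [-0.005  0.013  0.043] tilt [-0.0035  0.0022]
shift before turn [390.6  35.2  -4.6]
turn [-2.500e-01 -2.000e-02  6.706e+01] shift after turn [ 184.6 -346.    -5.5]
0.024582774095323435 59.06718095764518
281 140
```

View pics/g.png

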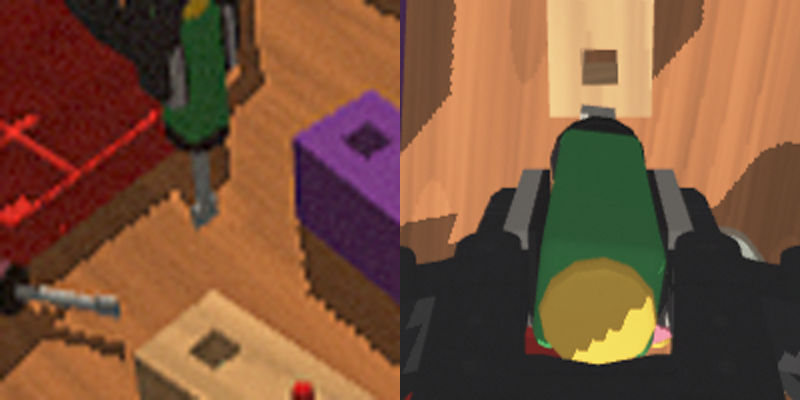

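The blade, at composite (598,112), is wide across the image, so it lies along tool y. The stand's hole is empty at (600,65). I'll carry it over the clamp and then turn counter-clockwise, which keeps joint 6 range for driving the screw.

>>> {"op": "carry_out", "data": {"moves": [[0, 0, 0, 48.8, 4.4, -0.6, 10], [0, 0, 0, 48.8, 4.4, -0.6, 10], [0, 0, 0, 48.8, 4.4, -0.6, 10], [0, 0, 0, 48.8, 4.4, -0.6, 10]]}}

```text
time_s: 7.22
ee_pos: [0.5554, -0.0278, 0.2778]
ee_rot: [-2.091, -2.341, 0.002]
contact_force: [0.2, -0.7, -1.9]
opening: 0.0251
grip_force: 59.1
```

>>> {"op": "carry_out", "data": {"moves": [[0, 0, 0, 48.8, 4.4, -0.6, 10], [0, 0, 0, 48.8, 4.4, -0.6, 10], [0, 0, 0, 48.8, 4.4, -0.6, 10], [0, 0, 0, 48.8, 4.4, -0.6, 10]]}}

```text
time_s: 7.72
ee_pos: [0.5509, 0.168, 0.2803]
ee_rot: [-2.092, -2.342, 0.003]
contact_force: [0.5, 0.2, -1.5]
opening: 0.0249
grip_force: 59.1
```

>>> {"op": "carry_out", "data": {"moves": [[0, 0, -10.4, 0, 0, 0, 10], [0, 0, -10.4, 0, 0, 0, 10], [0, 0, -10.4, 0, 0, 0, 10], [0, 0, -10.4, 0, 0, 0, 10], [0, 0, -10.4, 0, 0, 0, 10]]}}

```text
time_s: 8.35
ee_pos: [0.5511, 0.1665, 0.2801]
ee_rot: [-0.844, -3.023, 0.002]
contact_force: [0.3, -0.3, -0.6]
opening: 0.0248
grip_force: 59.1
```

>>> {"op": "carry_out", "data": {"moves": [[0, 0, -10.4, 0, 0, 0, 10], [0, 0, -10.4, 0, 0, 0, 10], [0, 0, -10.4, 0, 0, 0, 10], [0, 0, -10.4, 0, 0, 0, 10], [0, 0, -10.4, 0, 0, 0, 10]]}}

```text
time_s: 8.98
ee_pos: [0.5511, 0.1664, 0.2801]
ee_rot: [0.567, -3.087, -0.0]
contact_force: [-0.6, -0.3, -1.2]
opening: 0.0252
grip_force: 59.1
```

>>> {"op": "carry_out", "data": {"moves": [[0, 0, -10.4, 0, 0, 0, 10], [0, 0, -10.4, 0, 0, 0, 10], [0, 0, -10.4, 0, 0, 0, 10], [0, 0, 0, 0, 0, 0, 10]]}}

```text
time_s: 9.48
ee_pos: [0.5512, 0.1664, 0.2804]
ee_rot: [1.365, -2.827, -0.001]
contact_force: [0.7, -0.1, -1.5]
opening: 0.0247
grip_force: 59.0
```

Run:
```python
from h import *
from clamp import clamp
import pickle
a,w=pickle.load(open('g.pkl','rb'))
P=cloud(w); s_=None
H=np.array(w['hand_eye'])
def tip(w,b=(.08,.13)):
    z=w['z_map'];v,u=np.mgrid[:400,:640]
    C=np.stack([(u-w['cx'])/w['fx']*z,(v-w['cy'])/w['fy']*z,z],-1)@H[:3,:3].T+H[:3,3]
    m=(z>0)&(np.hypot(C[...,0],C[...,1])<.03)&(C[...,2]>.06)&(C[...,2]<.125)
    q=C[m];print('tool-frame pts n',len(q));k=q[q[:,2]>q[:,2].max()-.012]
    print('tip region',len(k),(k.mean(0)*1000).round(1),(k.min(0)*1000).round(1),(k.max(0)*1000).round(1))
tip(w)
to([.5508,.1673,.21],np.radians(141.4))
c=cam('wrist');pickle.dump(c,open('w3.pkl','wb'));tip(c);clamp(c);save(c['image'],'w3')
```

```text
tool-frame pts n 96
tip region 44 [  1.8   0.5 108.1] [  0.6  -6.5 101.8] [  2.8   7.4 113.7]
now [0.5512 0.1664 0.2804] yaw y 141.54 j6 -2.37 t 9.475 F [ 0.7 -0.1 -1.5] M [ 0.003 -0.034  0.003] tilt [-0.0025 -0.0003]
shift before turn [-0.5  0.8 70.4]
turn [ 0.1  -0.1   0.14] shift after turn [-0.4  0.9 70.4]
tool-frame pts n 95
tip region 42 [  1.8   1.  108. ] [  0.6  -6.4 102. ] [  2.7   7.5 113.8]
plate ((0.5499570965766907, 0.21741151809692383), (0.08994347602128983, 0.1694938838481903), 1.4705685377120972)
head n 271 mean [0.551  0.1674 0.0449] circle ((0.5510451793670654, 0.16767196357250214), 0.012414997443556786)
```

View pics/w3.png

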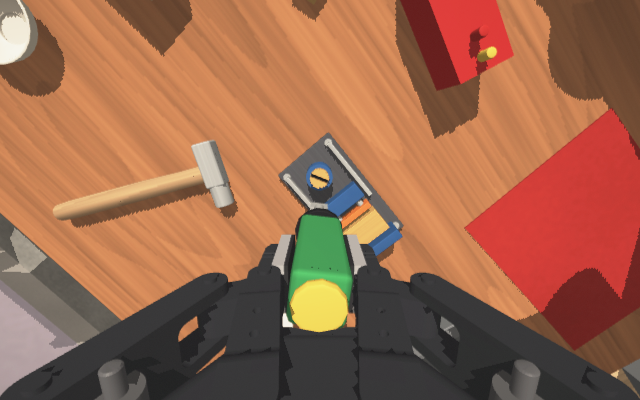

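The screw head, at (320,178), sits right ahead of the driver with the slot visible, and the jaw, pad and blank lie to its lower right. Both wrist views give the screw at (0.551, 0.1674). I'll descend to about 10 mm above it.

>>> {"op": "carry_out", "data": {"moves": [[0, 0, 0, -1.4, 0, 30, 10], [0, 0, 0, 0, 0, 35, 10], [0, 0, 0, 0, 0, 30, 10], [0, 0, 0, 0, 0, 15, 10], [0, 0, 0, 0, 0, 0, 10]]}}

```text
time_s: 10.15
ee_pos: [0.552, 0.1675, 0.1708]
ee_rot: [1.366, -2.826, -0.001]
contact_force: [-0.5, 0.8, -1.0]
opening: 0.0249
grip_force: 59.1
```

Run:
```python
from h import *
to([.552,.1675,.16],np.radians(141.4))
```

```text
now [0.552  0.1675 0.1708] yaw y 141.6 j6 -2.37 t 10.15 F [-0.5  0.8 -1. ] M [ 0.028 -0.006 -0.04 ] tilt [-0.0023 -0.0003]
shift before turn [ 0.  -0.  10.8]
turn [ 0.1 -0.1  0.2] shift after turn [ 0.   0.  10.8]
```

Now creep down to a light touch.

>>> {"op": "carry_out", "data": {"moves": [[0, 0, 0, 0, 0, 4, 10], [0, 0, 0, 0, 0, 3, 10], [0, 0, 0, 0, 0, 1, 10], [0, 0, 0, 0, 0, 0, 10]]}}

```text
time_s: 10.65
ee_pos: [0.5527, 0.1676, 0.1641]
ee_rot: [-1.369, 2.827, -0.0]
contact_force: [0.7, 0.6, -1.7]
opening: 0.025
grip_force: 59.1
```

>>> {"op": "carry_out", "data": {"moves": [[0, 0, 0, 0, 0, 1, 10], [0, 0, 0, 0, 0, 0, 10]]}}

```text
time_s: 10.9
ee_pos: [0.5526, 0.1676, 0.1629]
ee_rot: [1.369, -2.828, -0.0]
contact_force: [-0.7, 0.1, -1.6]
opening: 0.0244
grip_force: 59.1
```

>>> {"op": "carry_out", "data": {"moves": [[0, 0, 0, 0, 0, 1, 10], [0, 0, 0, 0, 0, 0, 10]]}}

```text
time_s: 11.15
ee_pos: [0.5525, 0.1676, 0.1618]
ee_rot: [1.369, -2.827, -0.0]
contact_force: [-0.8, -0.8, -0.4]
opening: 0.025
grip_force: 59.1
```

>>> {"op": "carry_out", "data": {"moves": [[0, 0, 0, 0, 0, 1, 10], [0, 0, 0, 0, 0, 0, 10]]}}

```text
time_s: 11.4
ee_pos: [0.5525, 0.1676, 0.1607]
ee_rot: [1.369, -2.827, -0.0]
contact_force: [-0.3, 0.4, -1.9]
opening: 0.0253
grip_force: 59.1
```

>>> {"op": "carry_out", "data": {"moves": [[0, 0, 0, 0, 0, 1, 10], [0, 0, 0, 0, 0, 0, 10]]}}

```text
time_s: 11.65
ee_pos: [0.5525, 0.1676, 0.1598]
ee_rot: [1.369, -2.827, -0.0]
contact_force: [-0.2, 0.1, -1.2]
opening: 0.0255
grip_force: 59.1
```

>>> {"op": "carry_out", "data": {"moves": [[0, 0, 0, 0, 0, 1, 10], [0, 0, 0, 0, 0, 0, 10]]}}

```text
time_s: 11.9
ee_pos: [0.5527, 0.1676, 0.159]
ee_rot: [-1.369, 2.828, -0.0]
contact_force: [0.2, -0.5, -1.7]
opening: 0.0251
grip_force: 59.1
```

>>> {"op": "carry_out", "data": {"moves": [[0, 0, 0, 0, 0, 1, 10], [0, 0, 0, 0, 0, 0, 10]]}}

```text
time_s: 12.15
ee_pos: [0.5528, 0.1677, 0.1583]
ee_rot: [-1.369, 2.827, -0.0]
contact_force: [-0.7, -0.4, 2.5]
opening: 0.0248
grip_force: 59.3
```

>>> {"op": "carry_out", "data": {"moves": [[0, 0, 0, 0, 0, 1, 10], [0, 0, 3, 0, 0, 0, 10], [0, 0, 3, 0, 0, 0, 10], [0, 0, 3, 0, 0, 0, 10], [0, 0, 0, 0, 0, 0, 10]]}}

```text
time_s: 12.78
ee_pos: [0.5533, 0.1677, 0.1577]
ee_rot: [-1.143, 2.924, -0.001]
contact_force: [0.2, 0.5, 5.9]
opening: 0.0251
grip_force: 59.4
```

>>> {"op": "carry_out", "data": {"moves": [[0, 0, 3, 0, 0, 0, 10], [0, 0, 3, 0, 0, 0, 10], [0, 0, 0, 0, 0, 0, 10]]}}

```text
time_s: 13.15
ee_pos: [0.5533, 0.1676, 0.1576]
ee_rot: [-0.99, 2.98, -0.001]
contact_force: [-0.3, -0.3, 6.1]
opening: 0.0246
grip_force: 59.4
```

>>> {"op": "carry_out", "data": {"moves": [[0, 0, 3, 0, 0, 0, 10], [0, 0, 3, 0, 0, 0, 10], [0, 0, 0, 0, 0, 0, 10]]}}

```text
time_s: 13.52
ee_pos: [0.5532, 0.1676, 0.1575]
ee_rot: [-0.832, 3.028, -0.001]
contact_force: [-0.2, -0.3, 5.6]
opening: 0.0248
grip_force: 59.4
```

Run:
```python
from h import *
to([.552,.1675,.153],np.radians(119.4))
```

```text
now [0.5532 0.1676 0.1575] yaw y 120.74 j6 -2.01 t 13.525 F [-0.2 -0.3  5.6] M [ 0.008 -0.025  0.003] tilt [0.0016 0.0001]
shift before turn [1.1 0.5 4.5]
turn [-0.04  0.08  1.34] shift after turn [1.1 0.5 4.5]
```

At the seen slot angle there is no drop. The readings put the tip about 1.7 mm off across the slot, so I'll shift along tool +x.

>>> {"op": "carry_out", "data": {"moves": [[0, 0, 0, 0.6, 0, 0, 10], [0, 0, 0, 0.6, 0, 0, 10], [0, 0, 1, 0.6, 0, 0, 10], [0, 0, 1, 0, 0, 0, 10], [0, 0, 0, 0, 0, 0, 10]]}}

```text
time_s: 14.15
ee_pos: [0.5517, 0.1667, 0.1574]
ee_rot: [-0.777, 3.042, -0.0]
contact_force: [2.3, 1.2, 5.1]
opening: 0.0248
grip_force: 59.5
```

Run:
```python
from h import *
to([.552,.1675,.153],np.radians(119.4))
```

```text
now [0.5517 0.1667 0.1574] yaw y 118.65 j6 -1.97 t 14.15 F [2.3 1.2 5.1] M [ 0.261 -0.754 -0.024] tilt [0.002  0.0002]
shift before turn [-0.6  0.5  4.4]
turn [-0.04  0.11 -0.75] shift after turn [-0.6  0.5  4.4]
```

```bash
cat > tip.py <<'E'
from h import *
def tip(c):
    s=manip.read_state();R=Ro.from_rotvec(s['ee_rot']).as_matrix();P=cloud(c)
    C=(P-s['ee_pos'])@R   # tool frame
    for lo,hi in((.062,.07),(.07,.085),(.085,.098),(.1,.106),(.106,.111)):
        m=(abs(C[...,0])<.009)&(abs(C[...,1])<.011)&(C[...,2]>lo)&(C[...,2]<hi)
        q=C[m]; 
        if len(q): print('z',lo,hi,len(q),'x med',round(np.median(q[:,0])*1e3,2),'y ext',(np.percentile(q[:,1],[2,98])*1e3).round(1))
    m=(abs(P[...,2]-.045)<.005)&(np.hypot(P[...,0]-.551,P[...,1]-.1674)<.0135)
    q=P[m];t=(q-s['ee_pos'])@R*1e3
    print('head n',len(q),'z',np.median(q[:,2]).round(4),'tool x',np.percentile(t[:,0],[1,99]).round(1),'y',np.percentile(t[:,1],[1,99]).round(1))
    return C
E
python3 - <<'E'
from tip import *
import pickle
for f in('w3.pkl',):
    pass
c=cam('wrist');pickle.dump(c,open('w4.pkl','wb'));tip(c)
to([.552,.1675,.153],np.radians(119.4))
E
```

```text
z 0.085 0.098 17 x med 2.24 y ext [-2.3  2.9]
z 0.1 0.106 23 x med -0.5 y ext [-5.9  7. ]
z 0.106 0.111 18 x med -0.11 y ext [-6.   7.1]
head n 339 z 0.0447 tool x [-5.7 12.2] y [-9.6 12.2]
now [0.5517 0.1668 0.1573] yaw y 118.66 j6 -1.97 t 14.2 F [ 3.3 -0.2  4.8] M [ 0.236 -0.709 -0.027] tilt [0.0018 0.0002]
shift before turn [-0.6  0.5  4.3]
turn [-0.04  0.1  -0.74] shift after turn [-0.6  0.5  4.3]
```

The tip stuck by friction while the driver pivoted in the grip: the tip is now at tool x ≈ -1.6. I'll lift clear and see where it sits.

>>> {"op": "carry_out", "data": {"moves": [[0, 0, 0, 0, 0, -3, 10], [0, 0, 0, 0, 0, -4, 10], [0, 0, 0, 0, 0, 0, 10]]}}

```text
time_s: 14.58
ee_pos: [0.5501, 0.1666, 0.163]
ee_rot: [0.777, -3.041, -0.0]
contact_force: [0.6, -0.5, -1.3]
opening: 0.025
grip_force: 59.1
```

Run:
```python
from tip import *
c=cam('wrist');tip(c)
to([.552,.1675,.153],np.radians(119.4))
```

```text
z 0.085 0.098 23 x med 3.2 y ext [-2.9  3.4]
z 0.1 0.106 27 x med 1.18 y ext [-6.1  7.1]
z 0.106 0.111 18 x med 0.6 y ext [-6.4  7. ]
head n 341 z 0.0456 tool x [-6.3 10.5] y [-10.6  11.1]
now [0.5502 0.1666 0.163 ] yaw y 118.67 j6 -1.97 t 14.625 F [-0.4  0.1 -0.8] M [-0.015  0.014 -0.013] tilt [-0.0023 -0.0004]
shift before turn [-2. -0. 10.]
turn [ 0.04 -0.12 -0.73] shift after turn [-2.  -0.1 10. ]
```

>>> {"op": "carry_out", "data": {"moves": [[0, 0, 0, -0.4, -0.4, 2, 10], [0, 0, 0, 0, 0, 2, 10], [0, 0, 0, 0, 0, 1, 10], [0, 0, 0, 0, 0, 1, 10], [0, 0, 0, 0, 0, 0, 10]]}}

```text
time_s: 15.25
ee_pos: [0.5516, 0.1665, 0.1578]
ee_rot: [0.778, -3.044, -0.0]
contact_force: [0.0, 0.2, -1.0]
opening: 0.0251
grip_force: 59.1
```

Run:
```python
from tip import *
c=cam('wrist');tip(c)
to([.552,.1675,.153],np.radians(119.4))
```

```text
z 0.085 0.098 22 x med 3.08 y ext [-3.   3.4]
z 0.1 0.106 25 x med 1.01 y ext [-6.6  7. ]
z 0.106 0.111 31 x med 1.25 y ext [-8.5 10.5]
head n 387 z 0.0457 tool x [-5.2 11.9] y [-9.6 12.3]
now [0.5516 0.1666 0.1579] yaw y 118.67 j6 -1.97 t 15.3 F [ 0.2 -0.5 -1.3] M [-0.042  0.029 -0.005] tilt [-0.0001  0.    ]
shift before turn [-0.8  0.6  4.9]
turn [ 0.   -0.   -0.73] shift after turn [-0.8  0.6  4.9]
```

>>> {"op": "carry_out", "data": {"moves": [[0, 0, 0, 0, 0, 1, 10], [0, 0, 0, 0, 0, 0, 10]]}}

```text
time_s: 15.55
ee_pos: [0.5516, 0.1665, 0.1568]
ee_rot: [0.778, -3.044, 0.0]
contact_force: [-0.4, -0.0, -1.4]
opening: 0.0251
grip_force: 59.1
```

>>> {"op": "carry_out", "data": {"moves": [[0, 0, 0, 0, 0, 1, 10], [0, 0, 0, 0, 0, 0, 10]]}}

```text
time_s: 15.8
ee_pos: [0.5516, 0.1665, 0.1558]
ee_rot: [0.778, -3.044, 0.0]
contact_force: [0.3, 0.1, -0.9]
opening: 0.0245
grip_force: 59.1
```

>>> {"op": "carry_out", "data": {"moves": [[0, 0, 0, 0, 0, 1, 10], [0, 0, 0, 0, 0, 0, 10]]}}

```text
time_s: 16.05
ee_pos: [0.5516, 0.1665, 0.1548]
ee_rot: [0.778, -3.044, -0.0]
contact_force: [-0.6, -1.4, -1.7]
opening: 0.0252
grip_force: 59.1
```

It's dropping into the slot freely, so on to the bottom.

>>> {"op": "carry_out", "data": {"moves": [[0, 0, 0, 0, 0, 1, 10], [0, 0, 0, 0, 0, 0, 10]]}}

```text
time_s: 16.3
ee_pos: [0.5516, 0.1665, 0.1538]
ee_rot: [0.778, -3.044, -0.0]
contact_force: [-0.1, -0.6, -1.8]
opening: 0.0252
grip_force: 59.1
```

>>> {"op": "carry_out", "data": {"moves": [[0, 0, 0, 0, 0, 1, 10], [0, 0, 0, 0, 0, 0, 10]]}}

```text
time_s: 16.55
ee_pos: [0.5517, 0.1666, 0.153]
ee_rot: [-0.778, 3.044, 0.0]
contact_force: [-0.2, -0.4, -0.5]
opening: 0.025
grip_force: 59.2
```

>>> {"op": "carry_out", "data": {"moves": [[0, 0, 0, 0, 0, 1, 10], [0, 0, 0, 0, 0, 0, 10]]}}

```text
time_s: 16.8
ee_pos: [0.5518, 0.1666, 0.1524]
ee_rot: [-0.778, 3.043, 0.0]
contact_force: [-1.4, 0.2, 2.2]
opening: 0.0248
grip_force: 59.3
```

Run:
```python
from tip import *
c=cam('wrist');tip(c)
to([.552,.1675,.153],np.radians(119.4))
```

```text
z 0.085 0.098 25 x med 3.39 y ext [-2.9  3.3]
z 0.1 0.106 31 x med 1.34 y ext [-6.6  8.2]
z 0.106 0.111 224 x med 4.77 y ext [-9.2 10.4]
head n 359 z 0.045 tool x [-3.9 12.3] y [-9.9 12.1]
now [0.5518 0.1666 0.1524] yaw y 118.67 j6 -1.97 t 16.85 F [-1.7 -0.2  2.3] M [-0.016  0.373  0.054] tilt [0.0004 0.0001]
shift before turn [-0.6  0.7 -0.6]
turn [-0.01  0.02 -0.73] shift after turn [-0.6  0.7 -0.6]
```

Fully seated: 6 mm below the head top with a light press. Now turn clockwise gently.

>>> {"op": "carry_out", "data": {"moves": [[0, 0, 5, 0, 0, 0, 10], [0, 0, 5, 0, 0, 0, 10], [0, 0, 5, 0, 0, 0, 10], [0, 0, 5, 0, 0, 0, 10], [0, 0, 0, 0, 0, 0, 10]]}}

```text
time_s: 17.48
ee_pos: [0.5516, 0.1665, 0.1522]
ee_rot: [0.239, -3.132, 0.0]
contact_force: [-1.2, -0.6, 3.6]
opening: 0.0249
grip_force: 58.8
```

```bash
cat > jaw.py <<'E'
from h import *
def jaw(c):
    P=cloud(c);hsv=cv2.cvtColor(c['image'],cv2.COLOR_RGB2HSV)
    a=np.radians(1.4);ax=np.array([np.cos(a),np.sin(a)]);ay=np.array([-np.sin(a),np.cos(a)])
    O=np.array([.5499,.2171]);x=(P[...,:2]-O)@ax*1e3;y=(P[...,:2]-O)@ay*1e3
    H,S,V=[hsv[...,i] for i in range(3)];z=P[...,2]*1e3
    k=(abs(x)<26)&(z>29)&(z<39)&(S>100)
    for n,m in(('jaw',k&(abs(H.astype(int)-107)<6)&(y>-25)&(y<40)),('pad',k&(H<15.5)&(S>160)&(y<60)),('blank',k&(H>16)&(H<24)&(y>0)&(y<70))):
        if m.sum(): print(n,m.sum(),np.percentile(y[m],[1,3,50,97,99]).round(1),'x',np.percentile(x[m],[2,98]).round(0))
E
python3 - <<'E'
from tip import *
from jaw import jaw
import pickle
for f in('w1.pkl','w3.pkl','w4.pkl'): jaw(pickle.load(open(f,'rb')))
c=cam('wrist');jaw(c);tip(c)
to([.552,.1675,.153],np.radians(119.4))
E
```

```text
jaw 649 [-14.4 -14.1  -3.7   6.9   6.9] x [-25.  25.]
pad 249 [16.5 16.5 20.2 24.3 24.3] x [-25.  24.]
blank 966 [31.1 31.7 47.4 63.2 63.9] x [-25.  25.]
jaw 535 [-14.3 -14.1  -4.5   6.1   6.7] x [-25.  16.]
pad 220 [16.6 16.8 20.3 24.3 24.5] x [-25.  18.]
blank 724 [31.2 31.5 46.2 62.6 63.6] x [-25.  18.]
jaw 1156 [-14.4 -14.2  -4.2   6.2   6.8] x [-25.  16.]
pad 527 [16.3 16.5 19.8 24.2 24.5] x [-25.  22.]
blank 1942 [31.  31.4 46.6 62.8 63.7] x [-25.  25.]
jaw 1515 [-13.1 -13.   -2.9   7.7   8.2] x [-25.  25.]
pad 601 [17.7 17.8 21.1 25.4 25.8] x [-25.  24.]
blank 2226 [31.  31.4 47.1 63.1 63.9] x [-25.  25.]
z 0.085 0.098 24 x med 3.65 y ext [-2.7  5.3]
z 0.1 0.106 30 x med 1.87 y ext [-6.4  7.6]
z 0.106 0.111 214 x med 5.03 y ext [-9.5 10.7]
head n 343 z 0.0448 tool x [-3.7 12.4] y [-9.7 12.3]
now [0.5517 0.1665 0.1522] yaw y 98.76 j6 -1.63 t 17.525 F [-0.6 -0.1  2.4] M [-0.15   0.477  0.053] tilt [ 0.0001 -0.0001]
shift before turn [-0.5  0.9 -0.8]
turn [-1.000e-02  0.000e+00 -2.064e+01] shift after turn [-0.8  0.7 -0.8]
```

The jaw advanced 1.35 mm for 20° of turning, as it should. About 109° remain.

>>> {"op": "carry_out", "data": {"moves": [[0, 0, 6, 0, 0, 0, 10], [0, 0, 6, 0, 0, 0, 10], [0, 0, 6, 0, 0, 0, 10], [0, 0, 6, 0, 0, 0, 10], [0, 0, 6, 0, 0, 0, 10]]}}

```text
time_s: 18.15
ee_pos: [0.5516, 0.1664, 0.1521]
ee_rot: [-0.584, -3.087, 0.001]
contact_force: [-2.2, -0.8, 2.4]
opening: 0.0247
grip_force: 58.5
```

>>> {"op": "carry_out", "data": {"moves": [[0, 0, 6, 0, 0, 0, 10], [0, 0, 6, 0, 0, 0, 10], [0, 0, 6, 0, 0, 0, 10], [0, 0, 6, 0, 0, 0, 10], [0, 0, 0, 0, 0, 0, 10]]}}

```text
time_s: 18.77
ee_pos: [0.5514, 0.1663, 0.152]
ee_rot: [-1.207, -2.9, 0.002]
contact_force: [-2.7, -1.1, 3.7]
opening: 0.0249
grip_force: 58.8
```

Run:
```python
from tip import *
from jaw import jaw
c=cam('wrist');jaw(c);tip(c)
to([.552,.1675,.153],np.radians(119.4))
```

```text
jaw 1667 [-7.9 -7.5  2.7 12.4 13. ] x [-25.  25.]
pad 652 [22.5 22.6 26.6 30.4 31. ] x [-25.  25.]
blank 1981 [31.6 32.6 50.1 63.7 64.2] x [-25.  25.]
z 0.085 0.098 26 x med 4.52 y ext [-3.2  3. ]
z 0.1 0.106 32 x med 2.76 y ext [-8.2  8. ]
z 0.106 0.111 208 x med 5.49 y ext [-9.6 10.9]
head n 336 z 0.0448 tool x [-3.  13.2] y [-10.1  11.7]
now [0.5514 0.1662 0.152 ] yaw y 44.82 j6 -0.69 t 18.825 F [-2.7 -2.5  4.8] M [-0.537  0.731 -0.001] tilt [-0.0006 -0.0008]
shift before turn [ 0.5  1.3 -1. ]
turn [-5.000e-02 -3.000e-02 -7.458e+01] shift after turn [-1.1  0.8 -1. ]
```

>>> {"op": "carry_out", "data": {"moves": [[0, 0, 5, 0.3, -0.4, 0, 10], [0, 0, 5, 0.2, -0.4, 0, 10], [0, 0, 5, 0, 0, 0, 10], [0, 0, 5, 0, 0, 0, 10], [0, 0, 5, 0, 0, 0, 10]]}}

```text
time_s: 19.45
ee_pos: [0.5506, 0.1663, 0.152]
ee_rot: [-1.81, -2.568, 0.0]
contact_force: [-2.4, -1.9, 3.7]
opening: 0.0251
grip_force: 58.7
```

>>> {"op": "carry_out", "data": {"moves": [[0, 0, 5, 0, 0, 0, 10], [0, 0, 4, 0, 0, 0, 10], [0, 0, 4, 0, 0, 0, 10], [0, 0, 0, 0, 0, 0, 10]]}}

```text
time_s: 19.95
ee_pos: [0.5505, 0.1664, 0.1519]
ee_rot: [-2.085, -2.349, 0.001]
contact_force: [-2.8, -1.8, 4.6]
opening: 0.0253
grip_force: 58.8
```

Run:
```python
from tip import *
from jaw import jaw
c=cam('wrist');jaw(c);tip(c)
to([.552,.1675,.153],np.radians(119.4))
```

```text
jaw 1775 [-4.6 -4.1  6.1 16.  16.5] x [-25.  25.]
pad 546 [23.7 23.9 28.2 31.6 31.8] x [-24.  25.]
blank 523 [32.  32.1 62.1 64.8 65. ] x [-24.  25.]
z 0.085 0.098 25 x med 4.35 y ext [-3.4  3.2]
z 0.1 0.106 23 x med 2.48 y ext [-6.4  6.5]
z 0.106 0.111 202 x med 5.29 y ext [-9.8 10.7]
head n 327 z 0.0447 tool x [-2.9 13.1] y [-10.3  11.3]
now [0.5505 0.1664 0.1519] yaw y 6.81 j6 -0.02 t 20.0 F [-3.9 -0.9  4.3] M [-0.345  0.826 -0.012] tilt [-0.0005 -0.0001]
shift before turn [ 0.9  1.6 -1.1]
turn [-3.000e-02  2.000e-02  6.741e+01] shift after turn [ 1.8 -0.3 -1.1]
```

>>> {"op": "carry_out", "data": {"moves": [[0, 0, 4, 0, 0, 0, 10], [0, 0, 4, 0, 0, 0, 10], [0, 0, 4, 0, 0, 0, 10], [0, 0, 4, 0, 0, 0, 10], [0, 0, 0, 0, 0, 0, 10]]}}

```text
time_s: 20.62
ee_pos: [0.5504, 0.1665, 0.1518]
ee_rot: [-2.392, -2.036, 0.001]
contact_force: [-3.9, -0.3, 4.6]
opening: 0.0249
grip_force: 58.8
```

Run:
```python
from tip import *
from jaw import jaw
c=cam('wrist');jaw(c)
to([.552,.1675,.153],np.radians(119.4));jaw(cam('top'))
save(cv2.resize(c['image'][120:300,200:480],None,fx=2.8,fy=2.8,interpolation=cv2.INTER_CUBIC),'w5')
```

```text
jaw 1772 [-3.2 -2.8  7.5 17.3 17.7] x [-25.  25.]
pad 462 [23.8 23.9 28.5 31.7 31.8] x [-25.  24.]
blank 535 [32.1 32.2 61.4 64.8 65. ] x [-25.  25.]
now [0.5504 0.1665 0.1518] yaw y -9.2 j6 0.26 t 20.675 F [-3.6 -0.4  4.4] M [-0.11   1.019  0.024] tilt [-0.0007  0.0002]
shift before turn [ 1.3  1.4 -1.2]
turn [-4.00e-02  1.00e-02  5.14e+01] shift after turn [ 1.9 -0.1 -1.2]
pad 176 [-844.  -843.1 -728.5 -615.  -613.5] x [-24.  25.]
```

View pics/w5.png

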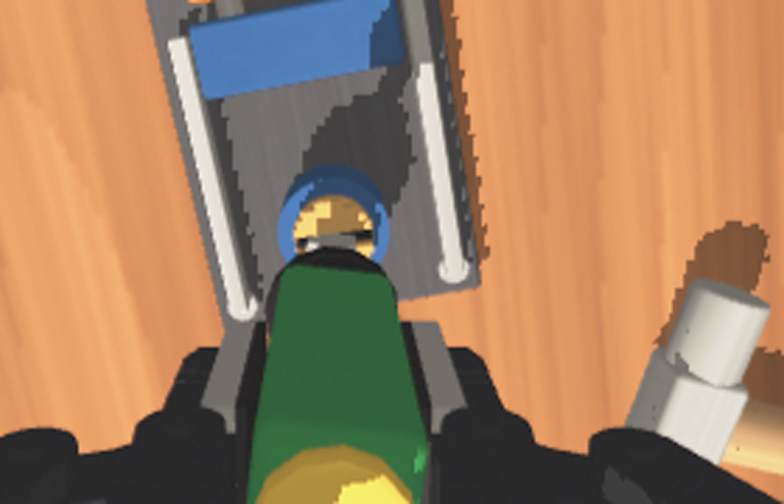

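The blade sits in the slot, at (335,238), with the jaw at (295,50). The measurements give about 3.6 mm of squeeze, so I'll turn 4° more, back off within the slot's play and lift out straight.

>>> {"op": "carry_out", "data": {"moves": [[0, 0, 2, 0, 0, 0, 10], [0, 0, 2, 0, 0, 0, 10], [0, 0, 0, 0, 0, 0, 10]]}}

```text
time_s: 21.1
ee_pos: [0.5505, 0.1664, 0.1518]
ee_rot: [-2.464, -1.948, 0.001]
contact_force: [-4.3, -0.6, 4.9]
opening: 0.025
grip_force: 58.7
```

Run:
```python
from tip import *
from jaw import jaw
jaw(cam('wrist'));to([.552,.1675,.153])
```

```text
jaw 1770 [-2.9 -2.5  7.8 17.6 18.1] x [-25.  25.]
pad 598 [23.8 23.9 28.  31.6 31.7] x [-25.  24.]
blank 845 [32.1 32.3 58.7 64.7 64.9] x [-25.  24.]
now [0.5505 0.1664 0.1518] yaw y -13.33 j6 0.33 t 21.15 F [-4.5 -0.2  4.6] M [-0.112  1.188  0.131] tilt [-0.0005  0.0001]
shift before turn [ 1.4  1.2 -1.2]
```

>>> {"op": "carry_out", "data": {"moves": [[0, 0, -2, 0, -0.5, 0, 10], [0, 0, -2, 0, -0.5, 0, 10], [0, 0, 0, 0, 0, -2, 10], [0, 0, 0, 0, 0, -2, 10], [0, 0, 0, 0, 0, 0, 10]]}}

```text
time_s: 21.78
ee_pos: [0.5498, 0.1666, 0.1557]
ee_rot: [2.395, 2.033, 0.001]
contact_force: [0.1, -0.1, -1.8]
opening: 0.0247
grip_force: 59.3
```

>>> {"op": "carry_out", "data": {"moves": [[0, 0, 0, 0, 0, -3, 10], [0, 0, 0, 0, 0, -3, 10], [0, 0, 0, 0, 0, -6, 10], [0, 0, 0, 0, 0, -15, 10], [0, 0, 0, 0, 0, -30, 10]]}}

```text
time_s: 22.4
ee_pos: [0.549, 0.1665, 0.2131]
ee_rot: [-2.394, -2.033, 0.003]
contact_force: [0.8, -0.2, -1.1]
opening: 0.025
grip_force: 59.3
```

>>> {"op": "carry_out", "data": {"moves": [[0, 0, 0, 0, 0, -40, 10], [0, 0, 0, 0, 0, -25, 10], [0, 0, 0, 0, 0, 0, 10], [0, 0, 0, 0, 0, 0, 10]]}}

```text
time_s: 22.9
ee_pos: [0.5492, 0.1665, 0.2769]
ee_rot: [-2.394, -2.033, 0.002]
contact_force: [0.4, 0.6, -2.3]
opening: 0.0252
grip_force: 59.3
```

Run:
```python
from tip import *
from jaw import jaw
c=cam('wrist');jaw(c);tip(c);to([.5607,-.2253,.28],np.radians(6.55))
```

```text
jaw 774 [-2.9 -2.5  7.7 17.7 18.1] x [-25.  25.]
pad 290 [23.8 24.  27.8 31.5 31.8] x [-25.  25.]
blank 1003 [32.2 32.7 48.3 64.1 64.6] x [-25.  25.]
z 0.085 0.098 27 x med 4.52 y ext [-2.8  3.8]
z 0.1 0.106 23 x med 1.92 y ext [-6.1  7.6]
z 0.106 0.111 19 x med 2.34 y ext [-6.   6.6]
head n 276 z 0.0458 tool x [-9.8 13.2] y [-8.6 12.6]
now [0.5489 0.1665 0.2763] yaw y -9.34 j6 0.26 t 22.95 F [-0.9  0.1 -2.3] M [ 0.001 -0.026  0.026] tilt [-0.0027 -0.0003]
shift before turn [-384.7   75.2   -3.6]
turn [ -0.15   0.02 -15.89] shift after turn [-390.6  -33.    -3.7]
```

The jaw stayed put: about 18.5 mm, squeeze about 3.9 mm. Heading back to the stand.

>>> {"op": "carry_out", "data": {"moves": [[0, 0, -8, 0, 0, 0, 10], [0, 0, -7.9, 0, 0, 0, 10], [0, 0, 0, -48.9, -4.2, 0, 10], [0, 0, 0, -48.9, -4.2, 0, 10], [0, 0, 0, -48.9, -4.2, 0, 10]]}}

```text
time_s: 23.58
ee_pos: [0.5531, 0.0182, 0.2761]
ee_rot: [-2.088, -2.344, 0.002]
contact_force: [0.8, 0.6, -1.1]
opening: 0.0252
grip_force: 59.3
```

>>> {"op": "carry_out", "data": {"moves": [[0, 0, 0, -48.9, -4.2, 0, 10], [0, 0, 0, -48.9, -4.2, 0, 10], [0, 0, 0, -48.9, -4.2, 0, 10], [0, 0, 0, -48.9, -4.2, 0, 10], [0, 0, 0, -48.9, -4.2, 0, 10]]}}

```text
time_s: 24.2
ee_pos: [0.5603, -0.2271, 0.276]
ee_rot: [-2.089, -2.343, 0.0]
contact_force: [-0.1, 0.2, -0.8]
opening: 0.0251
grip_force: 59.3
```

>>> {"op": "carry_out", "data": {"moves": [[0, 0, 0, 0, 0, 0, 10], [0, 0, 0, 0, 0, 0, 10]]}}

```text
time_s: 24.45
ee_pos: [0.5605, -0.2254, 0.2764]
ee_rot: [-2.089, -2.343, 0.0]
contact_force: [0.3, 1.0, -1.3]
opening: 0.0248
grip_force: 59.3
```

Run:
```python
from tip import *
c=cam('wrist');C=tip(c);to([.5606,-.2262,.12],np.radians(6.55))
P=cloud(c)
m=(abs(P[...,2]-.066)<.004)&(abs(P[...,0]-.558)<.06)&(abs(P[...,1]+.19)<.09)
print('stand',cv2.minAreaRect(P[m][:,:2].astype(np.float32)),m.sum())
h=(P[...,2]<.06)&(np.hypot(P[...,0]-.5607,P[...,1]+.2253)<.02)
# hole in image: stand-top mask hull minus mask
hull=np.zeros((400,640),np.uint8);p=np.argwhere(m)[:,::-1].astype(np.int32);cv2.fillConvexPoly(hull,cv2.convexHull(p),1)
n,l,stt,ce=cv2.connectedComponentsWithStats((hull.astype(bool)&~m).astype(np.uint8))
s=st()
for i in range(1,n):
    if stt[i,4]>60:
        u,v=ce[i];d=np.array([(u-c['cx'])/c['fx'],(v-c['cy'])/c['fy'],1]);d=c['W'][:3,:3]@d;o=c['W'][:3,3];print('hole?',stt[i],(o+d*(.066-o[2])/d[2]).round(4))
```

```text
z 0.085 0.098 21 x med 3.8 y ext [-3.   3.4]
z 0.1 0.106 26 x med 1.77 y ext [-6.6  7. ]
z 0.106 0.111 21 x med 1.24 y ext [-6.   7.2]
  return _methods._mean(a, axis=axis, dtype=dtype,
  ret = ret.dtype.type(ret / rcount)
Traceback (most recent call last):
  File "tip.py", line 11, in tip
    print('head n',len(q),'z',np.median(q[:,2]).round(4),'tool x',np.percentile(t[:,0],[1,99]).round(1),'y',np.percentile(t[:,1],[1,99]).round(1))
                                                                  ~~~~~~~~~~~~~^^^^^^^^^^^^^^^
IndexError: index -1 is out of bounds for axis 0 with size 0
```

>>> {"op": "carry_out", "data": {"moves": [[0, 0, 0, 0, 0, 35, 10], [0, 0, 0, 0, 0, 35, 10], [0, 0, 0, 0, 0, 20, 10], [0, 0, 0, 0, 0, 0, 10]]}}

```text
time_s: 25.0
ee_pos: [0.5603, -0.2246, 0.1862]
ee_rot: [-2.087, -2.343, 0.001]
contact_force: [-1.0, -0.0, -0.6]
opening: 0.0249
grip_force: 59.3
```

>>> {"op": "carry_out", "data": {"moves": [[0, 0, 0, 0, 0, 8, 10], [0, 0, 0, 0, 0, 8, 10], [0, 0, 0, 0, 0, 0, 10]]}}

```text
time_s: 25.38
ee_pos: [0.5609, -0.2258, 0.1715]
ee_rot: [-2.09, -2.344, 0.0]
contact_force: [-0.6, 0.0, -1.3]
opening: 0.0251
grip_force: 59.3
```

>>> {"op": "carry_out", "data": {"moves": [[0, 0, 0, 0, 0, 15, 10], [0, 0, 0, 0, 0, 15, 10], [0, 0, 0, 0, 0, 8, 10], [0, 0, 0, 0, 0, 0, 10]]}}

```text
time_s: 25.88
ee_pos: [0.5604, -0.2255, 0.1325]
ee_rot: [-2.089, -2.343, 0.001]
contact_force: [-0.3, 0.1, -1.2]
opening: 0.025
grip_force: 59.3
```

Run:
```python
from h import *
to([.5606,-.2258,.12],np.radians(6.55))
```

```text
now [ 0.5604 -0.2255  0.1325] yaw y 6.56 j6 -0.68 t 25.875 F [-0.3  0.1 -1.2] M [ 0.008  0.034 -0.013] tilt [-0.002   0.0012]
shift before turn [-0.3  0.1 12.5]
turn [-0.1  -0.08  0.01] shift after turn [-0.3  0.1 12.5]
```

It's in the hole without contact. Seating it now.

>>> {"op": "carry_out", "data": {"moves": [[0, 0, 0, 0, 0, 6, 10], [0, 0, 0, 0, 0, 4, 10], [0, 0, 0, 0, 0, 1, 10], [0, 0, 0, 0, 0, 0, 10]]}}

```text
time_s: 26.38
ee_pos: [0.5611, -0.2259, 0.123]
ee_rot: [2.09, 2.345, 0.0]
contact_force: [0.2, -0.6, -1.7]
opening: 0.0248
grip_force: 59.3
```

>>> {"op": "carry_out", "data": {"moves": [[0, 0, 0, 0, 0, 1.5, 10], [0, 0, 0, 0, 0, 0, 10]]}}

```text
time_s: 26.62
ee_pos: [0.561, -0.2259, 0.1214]
ee_rot: [-2.091, -2.345, 0.0]
contact_force: [0.2, -0.1, -1.0]
opening: 0.0251
grip_force: 59.3
```

>>> {"op": "carry_out", "data": {"moves": [[0, 0, 0, 0, 0, 1.5, 10], [0, 0, 0, 0, 0, 0, 10]]}}

```text
time_s: 26.88
ee_pos: [0.561, -0.2258, 0.1197]
ee_rot: [-2.09, -2.345, 0.0]
contact_force: [-0.1, -0.2, -1.4]
opening: 0.0251
grip_force: 59.3
```

>>> {"op": "carry_out", "data": {"moves": [[0, 0, 0, 0, 0, 1.2, 10], [0, 0, 0, 0, 0, 0, 10]]}}

```text
time_s: 27.12
ee_pos: [0.5612, -0.226, 0.1193]
ee_rot: [2.09, 2.345, -0.0]
contact_force: [-3.1, 1.0, 2.8]
opening: 0.0247
grip_force: 59.7
```

>>> {"op": "carry_out", "data": {"moves": [[0, 0, 0, 0, 0, 1, 10], [0, 0, 0, 0, 0, 0, 10]]}}

```text
time_s: 27.38
ee_pos: [0.5614, -0.2261, 0.1193]
ee_rot: [2.09, 2.345, -0.0]
contact_force: [-4.7, 2.2, 8.9]
opening: 0.025
grip_force: 60.3
```

Seated. Release and retreat.

>>> {"op": "carry_out", "data": {"moves": [[0, 0, 0, 0, 0, -1, 10], [0, 0, 0, 0, 0, 0, 40], [0, 0, 0, 0, 0, 0, 85], [0, 0, 0, 0, 0, 0, 85], [0, 0, 0, 0, 0, 0, 85]]}}

```text
time_s: 28.0
ee_pos: [0.561, -0.2259, 0.1186]
ee_rot: [-2.091, -2.345, 0.0]
contact_force: [0.3, -0.3, -0.3]
opening: 0.085
grip_force: 0.0
```

>>> {"op": "carry_out", "data": {"moves": [[0, 0, 0, 0, 0, 0, 85], [0, 0, 0, 0, 0, -20, 85], [0, 0, 0, 0, 0, -40, 85], [0, 0, 0, 0, 0, -60, 85], [0, 0, 0, 0, 0, -60, 85]]}}

```text
time_s: 28.62
ee_pos: [0.5609, -0.2258, 0.3021]
ee_rot: [2.09, 2.344, 0.0]
contact_force: [0.8, -0.2, 0.1]
opening: 0.0849
grip_force: 0.0
```

>>> {"op": "carry_out", "data": {"moves": [[0, 0, 0, 0, 0, 0, 85], [0, 0, 0, 0, 0, 0, 85]]}}

```text
time_s: 28.88
ee_pos: [0.561, -0.2258, 0.2995]
ee_rot: [2.09, 2.344, 0.0]
contact_force: [-0.6, -0.1, -0.4]
opening: 0.0849
grip_force: 0.0
```

Run:
```python
from h import *
c=cam('wrist');a=cam('scene');P=cloud(c)
m=(abs(P[...,2]-.147)<.006)&(np.hypot(P[...,0]-.565,P[...,1]+.223)<.03)
print('cap',P[m].mean(0),cv2.minAreaRect(P[m][:,:2].astype(np.float32)),m.sum())
s=st();print(s['ee_pos'],s['opening'],s['contact_force'],s['time_s'])
save(cv2.resize(a['image'][90:330,190:480],None,fx=2.5,fy=2.5,interpolation=cv2.INTER_CUBIC),'end')
```

```text
cap [ 0.56135568 -0.22412395  0.14704964] ((0.5616474747657776, -0.22532308101654053), (0.023975543677806854, 0.023832131177186966), 89.06004333496094) 554
[ 0.5603316  -0.22545203  0.29713156] 0.084895334814171 [-0.06510622 -0.53877526 -0.45851733] 28.975
```

View pics/end.png

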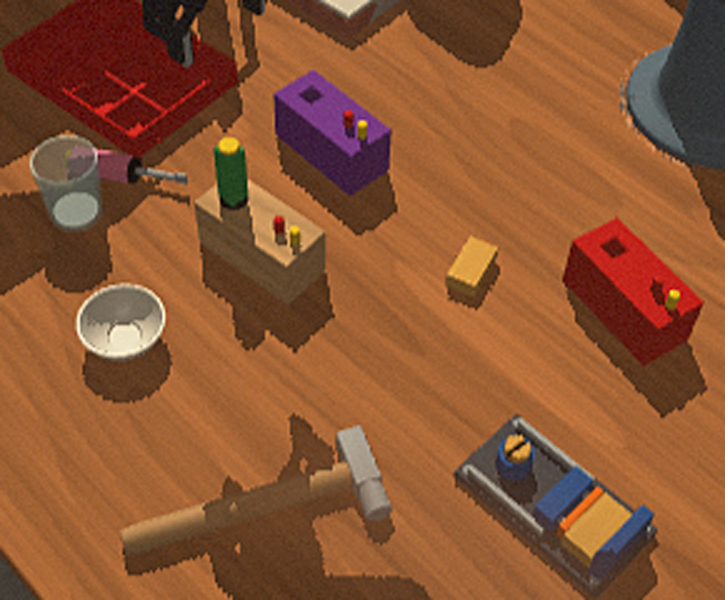

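The driver is back upright in its hole, at (230,172), and seated at its original height. The pad is squeezed against the blank, at (590,520). The pink look-alike lies by the tumbler at (130,168). It was already lying there in the second wrist view, before the arm had touched anything, so I leave it alone.

```bash
python3 -c "
from workcell import manip
print(manip.sign_off())"
```

```text
the job is handed in; nothing more can be done
None
```

The job is handed in: by camera the pad is squeezed about 3.9 mm (jaw at about 18.5 mm) and the driver is back upright in its hole; the pink look-alike tipped over on its own before the arm touched anything, and I left it there.

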